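# Move a row of spray canisters to the weighing carrier in the same order

## Robot

A 7-joint arm with a two-finger parallel gripper is mounted at the origin on the work surface. World frame = base frame: x ahead of the robot, y to its left, z up, the work surface at z = 0. Lengths are in mm, angles in rad, forces in N, time in s.
With the tool pointing down it reaches from about 400 to 875 mm from the base axis. Payload 4.4 kg.
Tool frame: the origin (TCP) lies at the very end of the fingers, on their centre line; the grasp point (between the pads) lies 19 mm behind it (ctrl.pinch_z is the z of the grasp point in the tool frame, in mm); z points along the fingers, x is the direction in which the jaws open and shut, and the axes are right-handed (so a half turn about z gives the same grasp; the last joint's range is limited). The gripper opens to 85 mm and grips with 20 to 120 N. Pads are 22 mm wide; open, the fingers measure 114 mm over their backs; the gripper's body (76 mm by 85 mm) begins 54 mm behind the grasp point. The pads swing forward as they close: fully open they stand 13 mm farther back than shut.
Start: joints at [-1.393, 0.628, 0.038, 1.517, -0.027, 0.996, -0.02], TCP at [156.879, 630.798, 231.313] pointing down, gripper open.
Joint ranges: [-3.06, 3.06], [-0.37, 2.12], [-1.25, 1.32], [0.18, 2.47], [-1.1, 4.24], [0.23, 1.98], [-2.94, 2.94]. Speed limits (rad/s): [2.57, 2.57, 3.14, 3.14, 3.14, 3.14, 3.14].

## Interface

Orientations are given as [roll, pitch, yaw] about the fixed x, y, z axes, in that order (R = Rz(yaw) Ry(pitch) Rx(roll)).
In Python, from cell import sensors, get_image, order, ctrl gives the robot as it stands.
- The arm moves only by the tool arm_command, never from a script. Its argument "rows" is a list that holds one entry, the list of rows, each a list of 6 numbers: the shift along the tool's x, y, z in mm, then the turn, a rotation vector about the tool's x, y, z in degrees. A call has 1 to 20 rows; each row is the pose to reach, as a shift and turn from the pose commanded when the call began, along the tool's axes at that moment; what a row does not reach only later rows make up. A row lasts 1/12 s, in which the tool goes at most 41.7 mm and 7.16 degrees, less where a joint would pass 70% of its speed; a pose out of reach is approached as far as the arm can. A call with a gripper value outside its range is refused whole. "claw" is the opening, from -1 (shut) to 1 (fully open), set as the call begins (left out, the last holds). The fingers move at their own pace and stop on an object; the grip force is fixed at half the most. Time passes only in rows, so rows that repeat a pose let the fingers close. It gives the time, the measured TCP pose, the force and the opening at its end, in the units of the state.
- sensors.read_state(): the state, without advancing time (a new reading comes with each control period).
- get_image(name): name is "side" or "top"; returns a dict with "pixels" (420x560x3 uint8, red, green, blue), "z_map" (420x560 float32, mm along the optical axis (not along the pixel's ray), 0 where there is no reading), "K" (3x3 intrinsics, pixels), "k1" (the pictures are not rectified: a ray, as slopes to the right and down, at radius r is drawn at 1 + k1 r^2 times it, then the intrinsics apply), "pose" (4x4, takes a point from camera to world coordinates). Camera axes: x right, y up, looking along -z (the intrinsics and any distortion apply to the point x, -y, -z); pixel columns grow to the right and rows downward; lengths in mm; the calibration is good to about 2 mm. A picture is of the moment at which its call begins.
- order.finish_job(): hands the job in, once; it reports no verdict.
The state is a dict: "clock": time; "qpos": joint angles; "qd": joint speeds; "tau": joint torques, N m; "eef_pos": TCP position; "tool_rot": TCP orientation; "force": force on the tool from outside, world axes, zero at the start; "torque": the same for the moment, N m; "width": finger opening in mm.
Only numpy, scipy, OpenCV 4.12 (cv2) and the standard library are available. Lean on these libraries where they do the work, as an engineer would, in place of code of your own. Each camera call takes 0.05 s, during which the arm holds its last target.

## Task

Move the four spray canisters from the two-row sample tray into the empty one-row carrier for weighing, keeping their order counted from the grip tabs: the can nearest the tab of the sample tray goes into the pocket nearest the tab of the carrier, and so on along the row. Keep the cans upright and set each one down on the floor of its pocket without dropping it. Leave the white caps where they stand: each marks its own can's place in the sample tray.

Things in the scene. Friction and masses are not known exactly. Their poses are not given: they have to be found in the camera images.
- sample_tray: Fixed grey two-row tray, 262 mm along y, 148 mm in x, full of cans; yaw within 0.3 of 0. Origin: underside, middle of the can row; z up. Can pockets (58 mm square) from the grip tab on: y = 96, 32, -32, -96 mm, x = 0. Flat tab, 44 mm wide, sticks out 40 mm at the +y end. Caps stand in smaller pockets at x = 84 mm. Floor 4 mm thick; ridges 6 mm wide, tops 14 mm up.
- carrier: Fixed grey one-row tray, 262 mm along y, 70 mm in x, empty, left or right of the other; yaw within 0.3 of 3.14 (tab to the robot's right). Origin: underside, middle of the row; z up. Can pockets (58 mm square) from the grip tab on: y = 96, 32, -32, -96 mm, x = 0. Same 40 mm tab at its +y end. Floor 4 mm thick; ridges 6 mm wide, tops 14 mm up.
- can_slim_mid (a point): Aluminium spray canister, slim can: plain straight body, steel ferrule and a long thin white nozzle. Body diameter 28 mm up to 66 mm height (grasp there), overall height 100 mm. This point: on its axis, half-way up (50 mm above its foot); z up along the can. At the start it stands upright in any one of the sample tray's four can pockets, up to 3 mm off the middle; weighs 30 to 100 g.
- can_collar_mid (a point): Aluminium spray canister, can with a broad white plastic collar ring (30 mm) on its neck and a tapered white nozzle. Body diameter 32 mm up to 60 mm height (grasp there), overall height 92 mm. This point: on its axis, half-way up (46 mm above its foot); z up along the can. At the start it stands upright in any one of the sample tray's four can pockets, up to 3 mm off the middle; weighs 30 to 100 g.
- can_dome_mid (a point): Aluminium spray canister, can with a rounded, domed shoulder, steel ferrule and a short thin stem. Body diameter 36 mm up to 52 mm height (grasp there), overall height 86 mm. This point: on its axis, half-way up (43 mm above its foot); z up along the can. At the start it stands upright in any one of the sample tray's four can pockets, up to 3 mm off the middle; weighs 30 to 100 g.
- can_wide_mid (a point): Aluminium spray canister, widest and lowest can: flat shoulder, steel ferrule and a thin short stem. Body diameter 40 mm up to 50 mm height (grasp there), overall height 76 mm. This point: on its axis, half-way up (38 mm above its foot); z up along the can. At the start it stands upright in any one of the sample tray's four can pockets, up to 3 mm off the middle; weighs 30 to 100 g.
- cap_slim_mid (a point): White plastic cap of can_slim, 20 mm in diameter, 34 mm high, loose, standing in the cap pocket beside its own can's place in the sample tray, 84 mm to the tray's +x. This point: its centre. It stays there.
- cap_collar_mid (a point): White plastic cap of can_collar, 27 mm in diameter, 29 mm high, loose, standing in the cap pocket beside its own can's place in the sample tray, 84 mm to the tray's +x. This point: its centre. It stays there.
- cap_dome_mid (a point): White plastic cap of can_dome, 32 mm in diameter, 24 mm high, loose, standing in the cap pocket beside its own can's place in the sample tray, 84 mm to the tray's +x. This point: its centre. It stays there.
- cap_wide_mid (a point): White plastic cap of can_wide, 37 mm in diameter, 18 mm high, loose, standing in the cap pocket beside its own can's place in the sample tray, 84 mm to the tray's +x. This point: its centre. It stays there.

How it is judged (in metres and radians):
At the end, for the whole second after the job is handed in: Each can is at rest, upright (0.1 rad) on the floor (6 mm) of the carrier pocket with the same number from the tab as the sample-tray pocket it came from, where its cap stands, within 16 mm of the pocket's middle along and across the row; caps within 12 mm of their start (x of can_slim_mid in the frame of carrier between -0.016 and 0.016 m and z of can_slim_mid in the frame of carrier between 0.048 and 0.06 m and angle between each of can_slim_mid, can_collar_mid, can_dome_mid, can_wide_mid's own z axis and vertical below 0.1 rad and linear speed of each of can_slim, can_collar, can_dome, can_wide below 0.02 m/s and distance of each of cap_slim_mid, cap_collar_mid, cap_dome_mid, cap_wide_mid from where it was at the start of the episode below 0.012 m and ((y of cap_slim_mid in the frame of sample_tray between 0.076 and 0.116 m and y of can_slim_mid in the frame of carrier between 0.08 and 0.112 m) or (y of cap_slim_mid in the frame of sample_tray between 0.012 and 0.052 m and y of can_slim_mid in the frame of carrier between 0.016 and 0.048 m) or (y of cap_slim_mid in the frame of sample_tray between -0.052 and -0.012 m and y of can_slim_mid in the frame of carrier between -0.048 and -0.016 m) or (y of cap_slim_mid in the frame of sample_tray between -0.116 and -0.076 m and y of can_slim_mid in the frame of carrier between -0.112 and -0.08 m)) and x of can_collar_mid in the frame of carrier between -0.016 and 0.016 m and z of can_collar_mid in the frame of carrier between 0.044 and 0.056 m and ((y of cap_collar_mid in the frame of sample_tray between 0.076 and 0.116 m and y of can_collar_mid in the frame of carrier between 0.08 and 0.112 m) or (y of cap_collar_mid in the frame of sample_tray between 0.012 and 0.052 m and y of can_collar_mid in the frame of carrier between 0.016 and 0.048 m) or (y of cap_collar_mid in the frame of sample_tray between -0.052 and -0.012 m and y of can_collar_mid in the frame of carrier between -0.048 and -0.016 m) or (y of cap_collar_mid in the frame of sample_tray between -0.116 and -0.076 m and y of can_collar_mid in the frame of carrier between -0.112 and -0.08 m)) and x of can_dome_mid in the frame of carrier between -0.016 and 0.016 m and z of can_dome_mid in the frame of carrier between 0.041 and 0.053 m and ((y of cap_dome_mid in the frame of sample_tray between 0.076 and 0.116 m and y of can_dome_mid in the frame of carrier between 0.08 and 0.112 m) or (y of cap_dome_mid in the frame of sample_tray between 0.012 and 0.052 m and y of can_dome_mid in the frame of carrier between 0.016 and 0.048 m) or (y of cap_dome_mid in the frame of sample_tray between -0.052 and -0.012 m and y of can_dome_mid in the frame of carrier between -0.048 and -0.016 m) or (y of cap_dome_mid in the frame of sample_tray between -0.116 and -0.076 m and y of can_dome_mid in the frame of carrier between -0.112 and -0.08 m)) and x of can_wide_mid in the frame of carrier between -0.016 and 0.016 m and z of can_wide_mid in the frame of carrier between 0.036 and 0.048 m and ((y of cap_wide_mid in the frame of sample_tray between 0.076 and 0.116 m and y of can_wide_mid in the frame of carrier between 0.08 and 0.112 m) or (y of cap_wide_mid in the frame of sample_tray between 0.012 and 0.052 m and y of can_wide_mid in the frame of carrier between 0.016 and 0.048 m) or (y of cap_wide_mid in the frame of sample_tray between -0.052 and -0.012 m and y of can_wide_mid in the frame of carrier between -0.048 and -0.016 m) or (y of cap_wide_mid in the frame of sample_tray between -0.116 and -0.076 m and y of can_wide_mid in the frame of carrier between -0.112 and -0.08 m))); the robot touches nothing.
It fails at once if a can is tipped by more than about 30 degrees (angle between any of can_slim_mid, can_collar_mid, can_dome_mid, can_wide_mid's own z axis and vertical above 0.52 rad).
It fails at once if a can is dropped (falls freely by about 20 mm or more) ((contact force between can_slim and the fingers below 0.05 N and linear speed of can_slim above 0.6 m/s) or (contact force between can_collar and the fingers below 0.05 N and linear speed of can_collar above 0.6 m/s) or (contact force between can_dome and the fingers below 0.05 N and linear speed of can_dome above 0.6 m/s) or (contact force between can_wide and the fingers below 0.05 N and linear speed of can_wide above 0.6 m/s)).
It fails at once if a cap is shifted by more than 12 mm (distance of any of cap_slim_mid, cap_collar_mid, cap_dome_mid, cap_wide_mid from where it was at the start of the episode above 0.012 m).
It also fails if it takes over 112 s, if anything falls off the work surface, if the arm or the gripper's body presses on something with over 40 N, if the wrist force passes 120 N, or if a joint passes its speed limit or range.

## Working session

There is one attempt and no reset: what is moved stays moved. The work goes in short steps, Python scripts to look and compute and a tool call to move; the robot and the scene stay as the last step left them, time stands still between calls to the robot, and variables do not carry over. Pictures are saved under pics/ and viewed, and the job is handed in when it is done.

Besides the shell and the picture viewer there is one more tool, called after "Emit:" as a command line: name --argument value ..., lists and objects as JSON in quotes. arm_command: Moves the arm, as the interface text tells. Its arguments: {"type":"object","properties":{"rows":{"type":"array","items":{"type":"array","items":{"type":"array","items":{"type":"number"}}}},"claw":{"type":"number"}},"required":["rows"]}

```bash
mkdir -p pics; ls; python3 - <<'E'
from cell import sensors,get_image,order,ctrl
import cv2
s=sensors.read_state();print(s, ctrl.pinch_z)
for n in("top","side"):
    d=get_image(n);cv2.imwrite(f"pics/{n}0.png",d["pixels"][:,:,::-1]);print(n,d["K"],d["k1"],d["pose"].round(3))
E
```

```text
pics
{'clock': 0.0, 'qpos': array([-1.39280386,  0.62936965,  0.03842742,  1.51838472, -0.02701215,
        0.99631353, -0.0199793 ]), 'qd': array([-9.34032050e-04,  2.07192530e-04, -6.92853590e-04,  1.60133688e-03,
       -9.70450462e-06, -2.30142464e-04, -2.16314036e-04]), 'tau': array([-1.81081253e-05, -5.63404548e+01,  1.22604623e+00, -1.93447298e+01,
        1.09441139e-02,  1.04181041e-02,  2.06531001e-05]), 'eef_pos': array([156.7057846 , 630.16514796, 230.36824607]), 'tool_rot': array([3.14158383e+00, 1.95777414e-03, 1.32702931e+00]), 'force': array([ 0.31293497, -1.47641582,  0.31020001]), 'torque': array([-0.00444829,  0.00417284, -0.01420268]), 'width': 85.52887180029356} -18.700000000000003
top [[512.06633484   0.         279.07010695]
 [  0.         512.06633484 217.38986837]
 [  0.           0.           1.        ]] 0.050641420978893584 [[-5.700000e-02  9.750000e-01 -2.140000e-01  3.637420e+02]
 [-9.980000e-01 -5.700000e-02  9.000000e-03  1.454800e+01]
 [-3.000000e-03  2.140000e-01  9.770000e-01  1.014012e+03]
 [ 0.000000e+00  0.000000e+00  0.000000e+00  1.000000e+00]]
side [[414.92617102   0.         280.97317403]
 [  0.         414.92617102 212.10017588]
 [  0.           0.           1.        ]] -0.005098586636930974 [[ 9.94000e-01  9.00000e-02 -6.80000e-02  5.32029e+02]
 [-1.13000e-01  7.60000e-01 -6.40000e-01 -5.21934e+02]
 [-5.00000e-03  6.44000e-01  7.65000e-01  6.69256e+02]
 [ 0.00000e+00  0.00000e+00  0.00000e+00  1.00000e+00]]
```

View pics/top0.png

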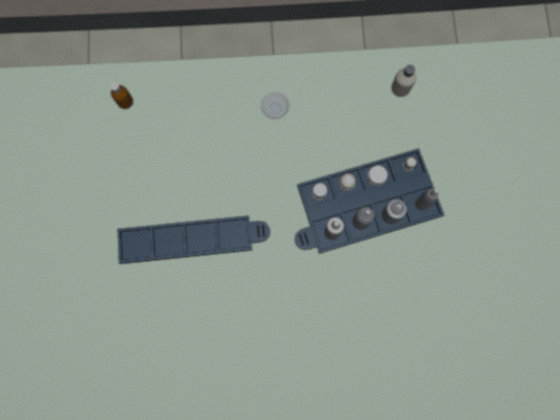

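View pics/side0.png

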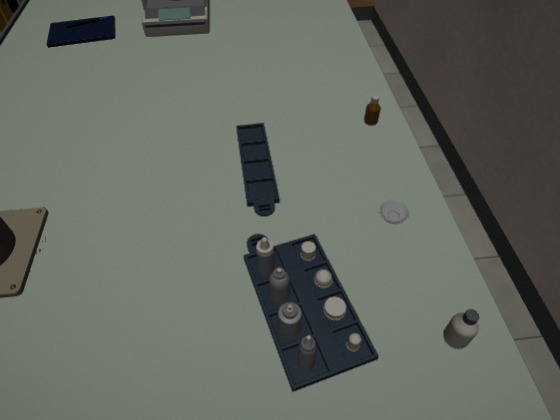

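```bash
cat > h.py <<'E'
import numpy as np,cv2
from cell import sensors,get_image,order,ctrl
def cloud(d):
    K=d["K"];h,w=d["z_map"].shape
    u,v=np.meshgrid(np.arange(w),np.arange(h))
    p=np.stack([u,v],-1).reshape(-1,1,2).astype(np.float64)
    n=cv2.undistortPoints(p,K,np.array([d["k1"],0,0,0,0.])).reshape(h,w,2)
    z=d["z_map"]
    c=np.stack([n[...,0]*z,-n[...,1]*z,-z,np.ones_like(z)],-1)
    P=(c@d["pose"].T)[...,:3];P[z==0]=np.nan
    return P
def proj(d,P):
    P=np.atleast_2d(P);T=np.linalg.inv(d["pose"]);c=P@T[:3,:3].T+T[:3,3]
    q=np.stack([c[:,0],-c[:,1],-c[:,2]],-1)
    return cv2.projectPoints(q,np.zeros(3),np.zeros(3),d["K"],np.array([d["k1"],0,0,0,0.]))[0].reshape(-1,2)
E
python3 - <<'E'
from h import *
for n in("top","side"):
    d=get_image(n);P=cloud(d);px=d["pixels"].astype(int)
    np.savez(f"{n}0.npz",P=P,px=px,K=d["K"],k1=d["k1"],pose=d["pose"])
    tab=(abs(P[...,2])<6)&(px.sum(-1)>330)
    print(n,"table z",np.nanmedian(P[...,2][tab]),np.isnan(P).mean())
    dark=((px.sum(-1)<200)&(P[...,0]>200)&(P[...,0]<800)&(abs(P[...,1])<500)&(P[...,2]<40)&(P[...,2]>-10)).astype(np.uint8)
    nl,l,st,ce=cv2.connectedComponentsWithStats(dark)
    for i in range(1,nl):
        if st[i,4]>500:
            Q=P[l==i];print(st[i],np.nanpercentile(Q[:,2],[2,10,25,50,75,90,98]).round(1))
            r=cv2.minAreaRect(Q[:,:2].astype(np.float32));print(r)
    cv2.imwrite(f"pics/{n}1.png",cv2.resize(d["pixels"][140:260,100:450] if n=="top" else d["pixels"][110:390,220:390],None,fx=2.2,fy=2.2,interpolation=cv2.INTER_CUBIC)[:,:,::-1])
E
```

```text
top table z 0.023369806272967253 0.00405187074829932
side table z -0.30546749628160796 0.003915816326530612
[ 237  123   43   93 2629] [ 0.6  2.1  3.1  4.5 12.4 13.9 15. ]
((552.0112915039062, 183.05824279785156), (71.20779418945312, 320.49755859375), 2.4883840084075928)
[ 244  234  134  157 9412] [ 1.7  3.1  4.4 12.3 14.1 15.6 31.5]
((605.791259765625, -159.44174194335938), (153.68174743652344, 303.5757751464844), 13.579793930053711)
```

View pics/top1.png

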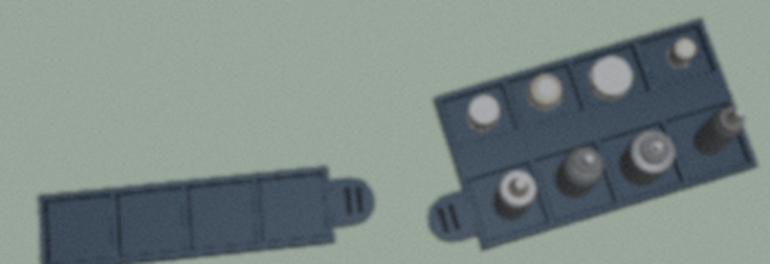

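View pics/side1.png

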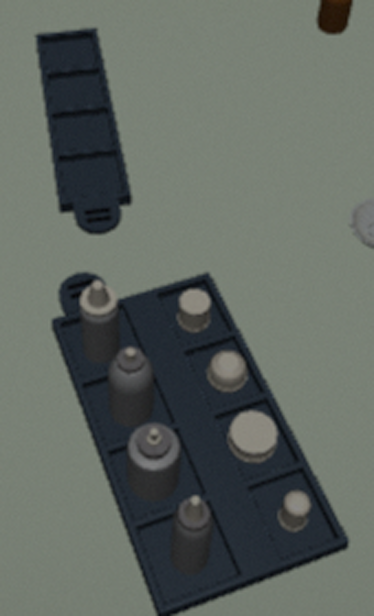

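```bash
cat > fit.py <<'E'
from h import *
from scipy.optimize import minimize
S=8
def fit(n,size,x0,xc,carrier):
    f=dict(np.load(f"{n}0.npz"));f["k1"]=float(f["k1"])
    px=f["px"].astype(np.float32)
    hsv=px.sum(-1)
    c=proj(f,[[x0[0],x0[1],7]])[0]
    u0,v0=(c-110).astype(int);u0=max(u0,0);v0=max(v0,0);crop=hsv[v0:v0+220,u0:u0+220]
    P=f["P"][v0:v0+220,u0:u0+220]
    big=cv2.resize(crop,None,fx=2,fy=2)
    m=(big<220) if n=="top" else big<230
    def model(p):
        R=np.array([[np.cos(p[2]),-np.sin(p[2])],[np.sin(p[2]),np.cos(p[2])]])
        im=np.zeros(big.shape,np.uint8)
        def poly(xy,z):
            w=np.c_[np.array(xy)@R.T+p[:2],np.full(len(xy),z)]
            return (proj(f,w)-[u0,v0])*2+.5
        a,b=xc
        r=[[a,-131],[b,-131],[b,131],[a,131]]
        q=np.concatenate([poly(r,0),poly(r,14)]).astype(np.float32)
        h=cv2.convexHull(q)
        cv2.fillPoly(im,[np.round(h*S).astype(np.int32)],1,shift=3)
        t=np.linspace(0,np.pi,20);xy=[[22,125]]+[[22*np.cos(k),149+22*np.sin(k)] for k in t]+[[-22,125]]
        cv2.fillPoly(im,[np.round(poly(xy,5)*S).astype(np.int32)],1,shift=3)
        return im
    def cost(p):
        M=model(p).astype(bool)
        near=cv2.dilate(M.astype(np.uint8),np.ones((15,15)))>0
        if not carrier:  # ignore the pixels of tall objects
            k=cv2.resize((P[...,2]>20).astype(np.uint8),None,fx=2,fy=2);k=cv2.dilate(k,np.ones((9,9)))>0
            near&=~k
        return ((m^M)&near).sum()
    best=None
    for dx in(-4,4):
        r=minimize(cost,x0,method="Nelder-Mead",options=dict(initial_simplex=[[x0[0]+dx,x0[1],x0[2]],[x0[0],x0[1]+6,x0[2]],[x0[0]-dx,x0[1]-5,x0[2]+.03],[x0[0],x0[1],x0[2]-.04]]))
        if best is None or r.fun<best.fun:best=r
    print(n,best.x.round(3),best.fun,model(best.x).sum())
    over=cv2.resize(px[v0:v0+220,u0:u0+220].astype(np.uint8),None,fx=2,fy=2)
    e=cv2.morphologyEx(model(best.x),cv2.MORPH_GRADIENT,np.ones((3,3),np.uint8));over[e>0]=[255,0,0]
    cv2.imwrite(f"pics/fit_{n}_{carrier}.png",over[:,:,::-1])
    return best.x
for n in("top","side"):
    fit(n,0,[551,205,np.pi+.06],(-35,35),1)
    fit(n,0,[560,-150,.24],(-37,111),0)
E
python3 fit.py; cd pics; python3 -c "
import cv2,numpy as np
f=[cv2.imread(f'fit_{n}_{c}.png') for n in('top','side') for c in(1,0)]
f=[cv2.resize(cv2.copyMakeBorder(a,0,440-a.shape[0],0,440-a.shape[1],0),(300,300)) for a in f]
cv2.imwrite('fits.png',np.vstack([np.hstack(f[:2]),np.hstack(f[2:])]))"
```

```text
top [550.446 196.236   3.213] 16427.0 20845
top [ 5.79368e+02 -1.92836e+02  2.45000e-01] 20145.0 39793
side [550.225 196.051   3.185] 406.0 11111
side [ 5.72512e+02 -1.87817e+02  2.36000e-01] 866.0 49784
```

View pics/fits.png

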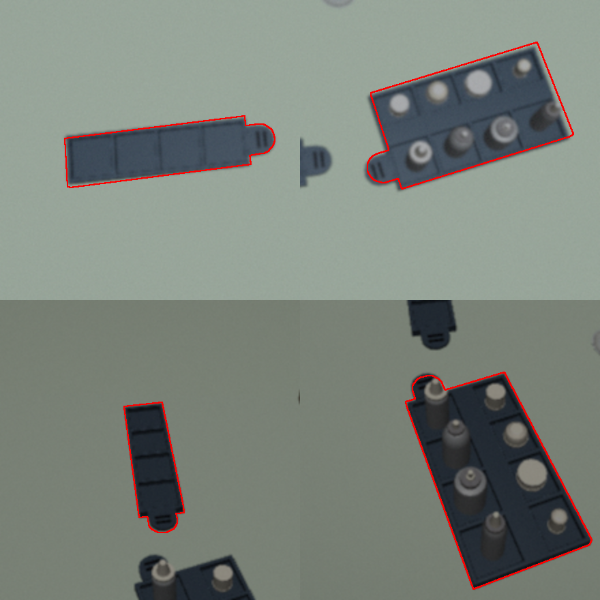

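```bash
python3 - <<'E'
import numpy as np
for n in("top","side"):
    f=np.load(n+"0.npz");print(np.histogram(f["px"].sum(-1)[110:330,100:460],bins=range(0,700,40)))
E
sed -i 's/(big<220) if n=="top"/(big<340) if n=="top"/;s/\[551,205,np.pi+.06\]/[550,196,3.19]/;s/\[560,-150,.24\]/[574,-189,.24]/' fit.py; python3 fit.py; cd pics; python3 -c "
import cv2,numpy as np
f=[cv2.imread(f'fit_{n}_{c}.png') for n in('top','side') for c in(1,0)]
f=[cv2.resize(cv2.copyMakeBorder(a,0,440-a.shape[0],0,440-a.shape[1],0),(300,300)) for a in f]
cv2.imwrite('fits2.png',np.vstack([np.hstack(f[:2]),np.hstack(f[2:])]))"
```

```text
(array([    0,     0,     1,   360,  1356,  7278,  3841,   690,   629,
         431,   828, 61510,  2276,     0,     0,     0,     0]), array([  0,  40,  80, 120, 160, 200, 240, 280, 320, 360, 400, 440, 480,
       520, 560, 600, 640, 680]))
(array([   23,  1515,  2398,  5481,  1176,   570,   876,  2326,  5776,
       58677,   382,     0,     0,     0,     0,     0,     0]), array([  0,  40,  80, 120, 160, 200, 240, 280, 320, 360, 400, 440, 480,
       520, 560, 600, 640, 680]))
top [551.435 195.947   3.189] 537.0 20917
top [ 5.73983e+02 -1.88165e+02  2.38000e-01] 658.0 39834
side [550.227 195.939   3.184] 408.0 11111
side [ 5.72650e+02 -1.88878e+02  2.35000e-01] 713.0 49727
```

View pics/fits2.png

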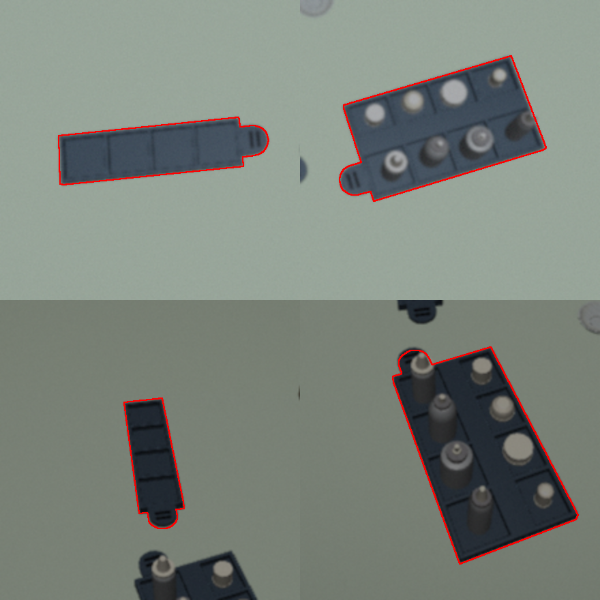

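```bash
cat > cans.py <<'E'
from h import *
from scipy.optimize import least_squares
T=(573.3,-188.5,.2365);C=(551,196,3.186)
def w(F,x,y):
    c,s=np.cos(F[2]),np.sin(F[2]);return np.array([F[0]+c*x-s*y,F[1]+s*x+c*y])
cans=[("collar",32,60,92),("dome",36,52,86),("wide",40,50,76),("slim",28,66,100)]
if __name__=="__main__":
  for i,(n,d,hb,H) in enumerate(cans):
    p=w(T,0,96-64*i);print(n,"pocket",p.round(1),"place",w(C,0,96-64*i).round(1))
    for cam in("top","side"):
        P=np.load(cam+"0.npz")["P"].reshape(-1,3)
        r=np.hypot(*(P[:,:2]-p).T)
        Q=P[(r<d/2+9)&(P[:,2]>18)&(P[:,2]<hb)]
        s=least_squares(lambda c:np.hypot(*(Q[:,:2]-c).T)-d/2,p,loss="soft_l1",f_scale=1.5)
        t=P[(r<16)&(P[:,2]>H-8)]
        print("  ",cam,len(Q),s.x.round(1),abs(s.fun).mean().round(1),"top",len(t),t.mean(0).round(1) if len(t) else"")
E
python3 cans.py
```

```text
collar pocket [550.8 -95.2] place [555.3 100.1]
   top 71 [548.8 -98.6] 0.3 top 43 [546.9 -97.2  92. ]
   side 222 [546.5 -99. ] 0.4 top 54 [ 546.1 -101.6   91.3]
dome pocket [ 565.8 -157.4] place [552.4 164. ]
   top 78 [ 567.9 -158.3] 0.3 top 94 [ 566.9 -157.3   82.9]
   side 200 [ 565.7 -158.7] 0.4 top 111 [ 565.5 -160.9   82.1]
wide pocket [ 580.8 -219.6] place [549.6 228. ]
   top 95 [ 578.  -219.7] 0.4 top 83 [ 576.8 -218.7   70.7]
   side 197 [ 575.8 -220.5] 0.3 top 87 [ 576.4 -222.4   71.1]
slim pocket [ 595.8 -281.8] place [546.7 291.9]
   top 122 [ 596.4 -282.8] 0.4 top 27 [ 595.3 -280.8   98.9]
   side 190 [ 594.3 -283.5] 0.5 top 42 [ 594.  -286.3   99.9]
```

```bash
cat > plan.py <<'E'
import sys,json,numpy as np
# usage: plan.py cx cy cz cyaw tx ty tz tyaw -> shift/turn in tool axes
a=list(map(float,sys.argv[1:]))
def p(c,t):
    d=np.subtract(t[:3],c[:3]);k,s=np.cos(c[3]),np.sin(c[3])
    return [round(k*d[0]+s*d[1],1),round(s*d[0]-k*d[1],1),round(-d[2],1)],round(-np.degrees(t[3]-c[3]),1)
c=a[:4]
for i in range(4,len(a),4):
    print(p(c,a[i:i+4]));c=a[i:i+4]
E
python3 plan.py 156.9 630.8 231.3 1.327 480 250 231.3 .7685 547.8 -98.6 231.3 .2365
```

```text
([np.float64(-291.5), np.float64(405.5), np.float64(-0.0)], np.float64(32.0))
([np.float64(-193.6), np.float64(297.8), np.float64(-0.0)], np.float64(30.5))
```

Emit:
arm_command --rows '[[[-10, 14, 0, 0, 0, 1], [-30, 41, 0, 0, 0, 3], [-55, 77, 0, 0, 0, 6], [-80, 111, 0, 0, 0, 9], [-104, 145, 0, 0, 0, 11.5], [-128, 178, 0, 0, 0, 14], [-151, 211, 0, 0, 0, 16.5], [-174, 243, 0, 0, 0, 19], [-196, 273, 0, 0, 0, 21.5], [-217, 302, 0, 0, 0, 24], [-237, 330, 0, 0, 0, 26], [-255, 355, 0, 0, 0, 28], [-270, 376, 0, 0, 0, 29.5], [-281, 391, 0, 0, 0, 31], [-288, 401, 0, 0, 0, 31.6], [-291.5, 405.5, 0, 0, 0, 32]]]'

```text
clock: 1.53
eef_pos: [481.2, 248.3, 231.3]
tool_rot: [3.141, 0.0, 0.766]
force: [0.4, 0.1, 0.3]
width: 85.5
```

Emit:
arm_command --rows '[[[-6, 10, 0, 0, 0, 1], [-20, 30, 0, 0, 0, 3], [-38, 58, 0, 0, 0, 6], [-58, 89, 0, 0, 0, 9], [-78, 120, 0, 0, 0, 12], [-98, 151, 0, 0, 0, 15], [-118, 182, 0, 0, 0, 18], [-137, 211, 0, 0, 0, 21], [-155, 238, 0, 0, 0, 24], [-170, 262, 0, 0, 0, 26.5], [-182, 280, 0, 0, 0, 28.5], [-190, 292, 0, 0, 0, 30], [-193.6, 297.8, 0, 0, 0, 30.5], [-193.6, 297.8, 0, 0, 0, 30.5], [-193.6, 297.8, 0, 0, 0, 30.5]]]'

```text
clock: 2.78
eef_pos: [547.6, -96.9, 231.0]
tool_rot: [-3.14, 0.0, 0.238]
force: [-0.3, -0.0, -0.6]
width: 85.6
```

```bash
python3 - <<'E'
from h import *
s=sensors.read_state();print(s["eef_pos"],s["tool_rot"],ctrl.pinch_z)
d=get_image("side");cv2.imwrite("pics/s2.png",d["pixels"][:,:,::-1])
print(sensors.read_state()["eef_pos"],sensors.read_state()["eef_pos"])
E
```

```text
[547.63619508 -96.85566979 231.04989387] [-3.14001283e+00  3.67143209e-04  2.38346071e-01] -18.700000000000003
[547.68344781 -96.35941721 231.06324016] [547.68344781 -96.35941721 231.06324016]
```

View pics/s2.png

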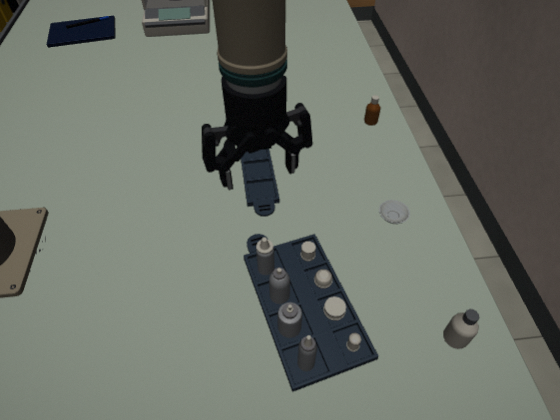

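Emit:
arm_command --rows '[[[0, 1, 8, 0, 0, 0], [0, 2, 24, 0, 0, 0], [0, 2, 46, 0, 0, 0], [0, 2, 70, 0, 0, 0], [0, 2, 94, 0, 0, 0], [0, 2, 116, 0, 0, 0], [0, 2, 134, 0, 0, 0], [0, 2, 148, 0, 0, 0], [0, 2, 160, 0, 0, 0], [0, 2, 170, 0, 0, 0], [0, 2, 180, 0, 0, 0], [0, 2, 188, 0, 0, 0], [0, 2, 194, 0, 0, 0], [0, 2, 198, 0, 0, 0], [0, 2, 198, 0, 0, 0]]]'

```text
clock: 4.08
eef_pos: [548.0, -100.5, 32.7]
tool_rot: [-3.141, 0.001, 0.236]
force: [-0.9, -0.7, -0.3]
width: 85.6
```

```bash
python3 - <<'E'
from h import *
for n in("side","top"):
    d=get_image(n);c=proj(d,[[550,-100,50]])[0].astype(int);a=d["pixels"][max(c[1]-70,0):c[1]+70,c[0]-70:c[0]+70];cv2.imwrite(f"pics/{n}3.png",cv2.resize(a,None,fx=4,fy=4)[:,:,::-1])
s=sensors.read_state();print(s["eef_pos"],s["force"])
E
```

```text
[ 548.46010247 -100.70803777   33.50458554] [ 0.39996919  0.58146367 -0.36806985]
```

View pics/side3.png

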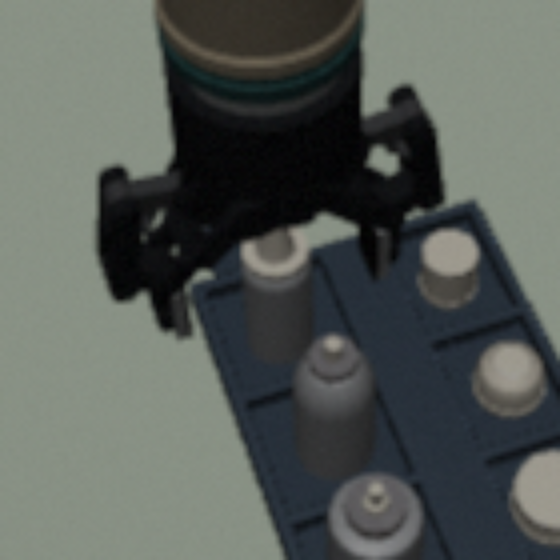

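Emit:
arm_command --rows '[[[0, 0, 0, 0, 0, 0], [0, 0, 0, 0, 0, 0], [0, 0, 0, 0, 0, 0], [0, 0, 0, 0, 0, 0], [0, 0, 0, 0, 0, 0], [0, 0, 0, 0, 0, 0], [0, 0, 0, 0, 0, 0], [0, 0, 0, 0, 0, 0], [0, 0, 0, 0, 0, 0], [0, 0, 0, 0, 0, 0]]]' --claw -1

```text
clock: 5.02
eef_pos: [548.5, -100.6, 33.7]
tool_rot: [3.142, -0.0, 0.236]
force: [-0.1, 0.2, 5.1]
width: 30.1
```

```bash
python3 - <<'E'
from h import *
for n in("side",):
    d=get_image(n);c=proj(d,[[550,-100,50]])[0].astype(int);a=d["pixels"][max(c[1]-70,0):c[1]+70,c[0]-70:c[0]+70];cv2.imwrite(f"pics/{n}4.png",cv2.resize(a,None,fx=4,fy=4)[:,:,::-1])
s=sensors.read_state();print(s["eef_pos"],s["force"],s["width"])
E
python3 plan.py 548.3 -100.6 33 .2365 548.3 -100.6 183 .2365 555.3 100.1 183 .044
```

```text
[ 548.47492974 -100.5888935    33.69151979] [0.11949027 1.17494613 5.48066179] 30.334700060342144
([np.float64(0.0), np.float64(0.0), np.float64(-150.0)], np.float64(-0.0))
([np.float64(53.8), np.float64(-193.5), np.float64(-0.0)], np.float64(11.0))
```

View pics/side4.png

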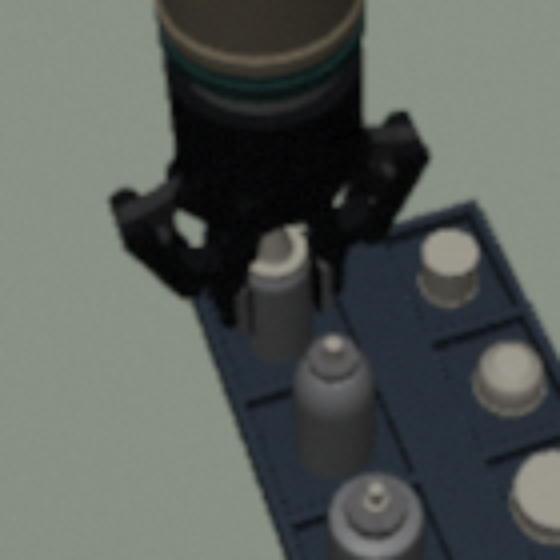

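Emit:
arm_command --rows '[[[0, 0, -1, 0, 0, 0], [0, 0, -4, 0, 0, 0], [0, 0, -8, 0, 0, 0], [0, 0, -13, 0, 0, 0], [0, 0, -20, 0, 0, 0], [0, 0, -30, 0, 0, 0], [0, 0, -42, 0, 0, 0], [0, 0, -56, 0, 0, 0], [0, 0, -70, 0, 0, 0], [0, 0, -85, 0, 0, 0], [0, 0, -100, 0, 0, 0], [0, 0, -114, 0, 0, 0], [0, 0, -126, 0, 0, 0], [0, 0, -136, 0, 0, 0], [0, 0, -143, 0, 0, 0], [0, 0, -148, 0, 0, 0], [0, 0, -150, 0, 0, 0], [0, 0, -150, 0, 0, 0]]]'

```text
clock: 6.57
eef_pos: [548.3, -100.5, 183.6]
tool_rot: [3.142, -0.0, 0.236]
force: [-0.0, 0.7, -0.3]
width: 30.9
```

```bash
python3 - <<'E'
from h import *
for n in("side",):
    d=get_image(n);c=proj(d,[[550,-100,180]])[0].astype(int);a=d["pixels"][max(c[1]-70,0):c[1]+70,c[0]-70:c[0]+70];cv2.imwrite(f"pics/{n}5.png",cv2.resize(a,None,fx=4,fy=4)[:,:,::-1])
s=sensors.read_state();print(s["eef_pos"],s["force"],s["width"])
E
```

```text
[ 548.07623825 -100.47672187  183.07910793] [-0.0127917   0.75424646 -0.92999136] 30.274953695647966
```

View pics/side5.png

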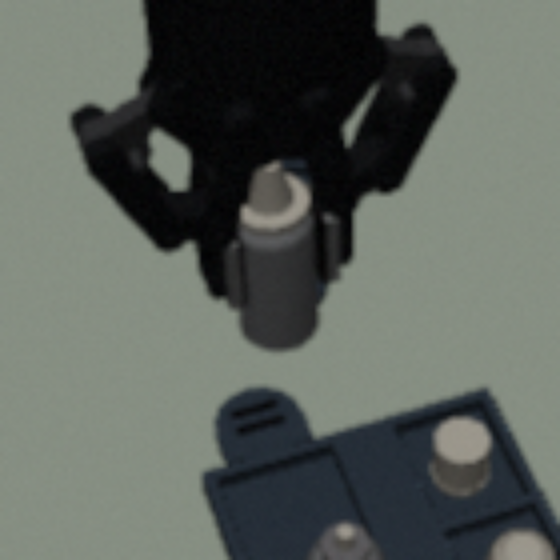

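Emit:
arm_command --rows '[[[1, -3, 0, 0, 0, 0.2], [3, -10, 0, 0, 0, 0.6], [6, -21, 0, 0, 0, 1.2], [9, -34, 0, 0, 0, 2], [14, -50, 0, 0, 0, 3], [19, -67, 0, 0, 0, 4], [24, -85, 0, 0, 0, 5], [29, -104, 0, 0, 0, 6], [34, -122, 0, 0, 0, 7], [39, -139, 0, 0, 0, 8], [43, -155, 0, 0, 0, 9], [47, -168, 0, 0, 0, 9.6], [50, -179, 0, 0, 0, 10.2], [52, -187, 0, 0, 0, 10.6], [53.5, -192, 0, 0, 0, 11], [53.8, -193.5, 0, 0, 0, 11], [53.8, -193.5, 0, 0, 0, 11], [53.8, -193.5, 0, 0, 0, 11]]]'

```text
clock: 8.12
eef_pos: [555.3, 99.3, 183.3]
tool_rot: [3.141, 0.0, 0.043]
force: [-0.7, -0.6, -0.6]
width: 30.5
```

```bash
cat > held.py <<'E'
import sys
from h import *
from scipy.optimize import least_squares
# fit the held can's axis and foot: held.py d
d0=float(sys.argv[1]);hb=float(sys.argv[2]);s=sensors.read_state();e=s["eef_pos"];print("tcp",e.round(1),s["tool_rot"].round(3),"w",round(s["width"],1))
for n in("side","top"):
    d=get_image(n);P=cloud(d);px=d["pixels"].astype(int)
    q=P.reshape(-1,3);c=px.reshape(-1,3)
    m=(np.hypot(*(q[:,:2]-e[:2]).T)<d0/2+8)&(q[:,2]<e[2]-2)&(q[:,2]>max(e[2]-45,18))
    Q=q[m]
    if len(Q)>20:
        r=least_squares(lambda k:np.hypot(*(Q[:,:2]-k).T)-d0/2,e[:2],loss="soft_l1",f_scale=1.5)
        print(n,len(Q),"axis",r.x.round(1),"lowest pts z",np.percentile(Q[:,2],[1,5]).round(1))
E
python3 held.py 32 60
```

```text
tcp [555.3  99.3 183.3] [3.141 0.    0.043] w 30.5
side 184 axis [553.8 101. ] lowest pts z [154.2 155.9]
```

Emit:
arm_command --rows '[[[0, 0, 4, 0, 0, 0], [0, 0, 12, 0, 0, 0], [0, 0, 24, 0, 0, 0], [0, 0, 38, 0, 0, 0], [0, 0, 53, 0, 0, 0], [0, 0, 68, 0, 0, 0], [0, 0, 83, 0, 0, 0], [0, 0, 97, 0, 0, 0], [0, 0, 109, 0, 0, 0], [0, 0, 119, 0, 0, 0], [0, 0, 127, 0, 0, 0], [0, 0, 133, 0, 0, 0], [0, 0, 138, 0, 0, 0], [0, 0, 142, 0, 0, 0], [0, 0, 145, 0, 0, 0], [0, 0, 147, 0, 0, 0], [0, 0, 148, 0, 0, 0], [0, 0, 149, 0, 0, 0], [0, 0, 149.5, 0, 0, 0], [0, 0, 149.5, 0, 0, 0]]]'

```text
clock: 9.88
eef_pos: [555.4, 100.2, 33.9]
tool_rot: [-3.142, -0.0, 0.044]
force: [0.4, 0.3, -1.0]
width: 30.6
```

```bash
python3 held.py 32 60; python3 - <<'E'
from h import *
for n in("side",):
    d=get_image(n);c=proj(d,[[555,100,50]])[0].astype(int);a=d["pixels"][max(c[1]-70,0):c[1]+70,c[0]-70:c[0]+70];cv2.imwrite(f"pics/{n}6.png",cv2.resize(a,None,fx=4,fy=4)[:,:,::-1])
s=sensors.read_state();print(s["eef_pos"],s["force"],s["width"])
E
```

```text
tcp [555.4 100.2  33.9] [-3.142 -0.     0.044] w 30.6
side 66 axis [553.7 101.9] lowest pts z [18.4 19.1]
[555.40261399 100.18750914  33.96531538] [ 0.13314811 -0.32649257 -1.15623186] 30.406187234977647
```

View pics/side6.png

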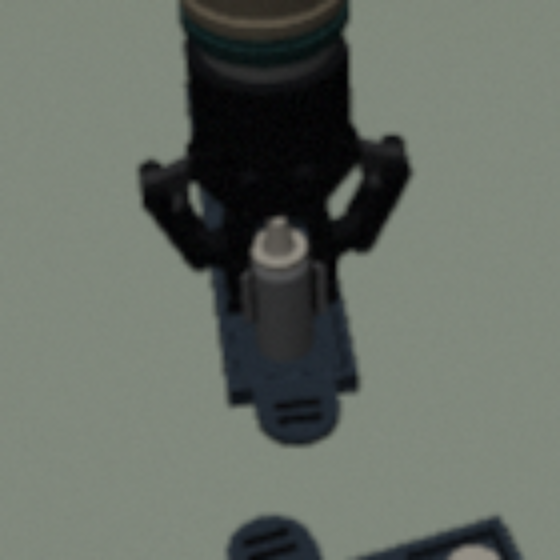

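Emit:
arm_command --rows '[[[0, 0, 0.5, 0, 0, 0], [0, 0, 1, 0, 0, 0], [0, 0, 1, 0, 0, 0], [0, 0, 1, 0, 0, 0]]]'

```text
clock: 10.37
eef_pos: [555.5, 100.2, 33.7]
tool_rot: [-3.141, -0.001, 0.044]
force: [-1.0, 0.5, 7.5]
width: 30.8
```

Emit:
arm_command --rows '[[[0, 0, 0, 0, 0, 0], [0, 0, 0, 0, 0, 0], [0, 0, 0, 0, 0, 0], [0, 0, 0, 0, 0, 0], [0, 0, 0, 0, 0, 0], [0, 0, 0, 0, 0, 0], [0, 0, 0, 0, 0, 0], [0, 0, -1, 0, 0, 0], [0, 0, -5, 0, 0, 0], [0, 0, -13, 0, 0, 0], [0, 0, -25, 0, 0, 0], [0, 0, -42, 0, 0, 0], [0, 0, -62, 0, 0, 0], [0, 0, -84, 0, 0, 0], [0, 0, -105, 0, 0, 0], [0, 0, -123, 0, 0, 0], [0, 0, -136, 0, 0, 0], [0, 0, -145, 0, 0, 0], [0, 0, -150, 0, 0, 0], [0, 0, -150, 0, 0, 0]]]' --claw 1

```text
clock: 12.03
eef_pos: [555.9, 100.2, 184.2]
tool_rot: [-3.141, -0.002, 0.044]
force: [-0.5, -0.2, -0.7]
width: 85.6
```

```bash
python3 - <<'E'
from h import *
for n in("side",):
    d=get_image(n);c=proj(d,[[555,100,50]])[0].astype(int);a=d["pixels"][max(c[1]-70,0):c[1]+70,c[0]-70:c[0]+70];cv2.imwrite(f"pics/{n}7.png",cv2.resize(a,None,fx=4,fy=4)[:,:,::-1])
s=sensors.read_state();print(s["eef_pos"],s["force"],s["width"])
E
python3 plan.py 555.3 100.1 182.8 .044 566.8 -158.5 182.8 .2365 566.8 -158.5 25 .2365
```

```text
[555.32374875 100.23439972 183.209307  ] [-0.59820023 -0.26798572 -0.63318319] 85.78413139808251
([np.float64(0.1), np.float64(258.9), np.float64(-0.0)], np.float64(-11.0))
([np.float64(0.0), np.float64(0.0), np.float64(157.8)], np.float64(-0.0))
```

View pics/side7.png

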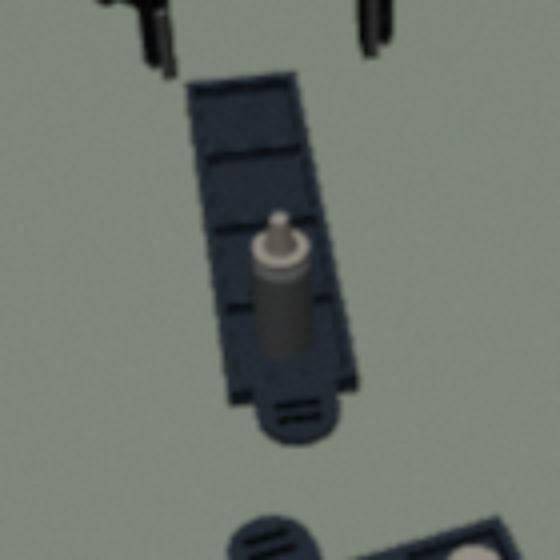

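Emit:
arm_command --rows '[[[0, 6, 0, 0, 0, -0.3], [0, 18, 0, 0, 0, -0.8], [0, 38, 0, 0, 0, -1.6], [0, 62, 0, 0, 0, -2.6], [0, 88, 0, 0, 0, -3.7], [0, 115, 0, 0, 0, -4.9], [0, 142, 0, 0, 0, -6], [0, 168, 0, 0, 0, -7.1], [0, 193, 0, 0, 0, -8.2], [0, 215, 0, 0, 0, -9.1], [0, 233, 0, 0, 0, -9.9], [0, 246, 0, 0, 0, -10.5], [0, 254, 0, 0, 0, -10.8], [0, 258, 0, 0, 0, -11], [0, 259, 0, 0, 0, -11], [0, 259, 0, 0, 0, -11], [0, 259, 0, 0, 0, -11]]]'

```text
clock: 13.5
eef_pos: [566.7, -157.4, 182.5]
tool_rot: [-3.141, 0.0, 0.237]
force: [0.0, -0.2, 0.1]
width: 85.4
```

Emit:
arm_command --rows '[[[0, 0, 4, 0, 0, 0], [0, 0, 12, 0, 0, 0], [0, 0, 24, 0, 0, 0], [0, 0, 40, 0, 0, 0], [0, 0, 58, 0, 0, 0], [0, 0, 76, 0, 0, 0], [0, 0, 94, 0, 0, 0], [0, 0, 110, 0, 0, 0], [0, 0, 124, 0, 0, 0], [0, 0, 136, 0, 0, 0], [0, 0, 145, 0, 0, 0], [0, 0, 152, 0, 0, 0], [0, 0, 156, 0, 0, 0], [0, 0, 158, 0, 0, 0], [0, 0, 158, 0, 0, 0], [0, 0, 158, 0, 0, 0]]]'

```text
clock: 14.83
eef_pos: [567.1, -158.8, 25.3]
tool_rot: [3.141, -0.001, 0.236]
force: [-0.7, -1.2, -0.4]
width: 85.2
```

```bash
python3 - <<'E'
from h import *
for n in("side",):
    d=get_image(n);c=proj(d,[[567,-158,50]])[0].astype(int);a=d["pixels"][max(c[1]-70,0):c[1]+70,c[0]-70:c[0]+70];cv2.imwrite(f"pics/{n}8.png",cv2.resize(a,None,fx=4,fy=4)[:,:,::-1])
s=sensors.read_state();print(s["eef_pos"],s["force"],s["width"])
E
```

```text
[ 567.20734832 -158.74103369   25.37257277] [-0.76481883  0.45062407  0.21427483] 85.7360808569221
```

View pics/side8.png

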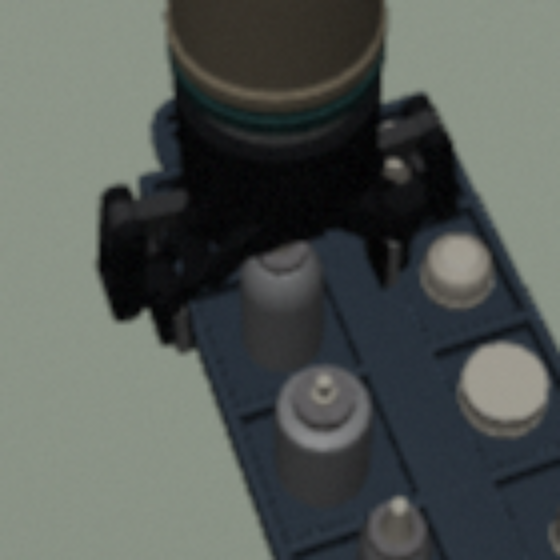

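Emit:
arm_command --rows '[[[0, 0, 0, 0, 0, 0], [0, 0, 0, 0, 0, 0], [0, 0, 0, 0, 0, 0], [0, 0, 0, 0, 0, 0], [0, 0, 0, 0, 0, 0], [0, 0, 0, 0, 0, 0], [0, 0, 0, 0, 0, 0], [0, 0, 0, 0, 0, 0], [0, 0, 0, 0, 0, 0], [0, 0, 0, 0, 0, 0]]]' --claw -1

```text
clock: 15.72
eef_pos: [567.1, -158.7, 25.3]
tool_rot: [3.141, -0.001, 0.236]
force: [-0.8, 0.6, 6.0]
width: 34.4
```

Emit:
arm_command --rows '[[[0, 0, -1, 0, 0, 0], [0, 0, -4, 0, 0, 0], [0, 0, -8, 0, 0, 0], [0, 0, -13, 0, 0, 0], [0, 0, -20, 0, 0, 0], [0, 0, -30, 0, 0, 0], [0, 0, -42, 0, 0, 0], [0, 0, -56, 0, 0, 0], [0, 0, -70, 0, 0, 0], [0, 0, -85, 0, 0, 0], [0, 0, -100, 0, 0, 0], [0, 0, -115, 0, 0, 0], [0, 0, -128, 0, 0, 0], [0, 0, -139, 0, 0, 0], [0, 0, -148, 0, 0, 0], [0, 0, -154, 0, 0, 0], [0, 0, -158, 0, 0, 0], [0, 0, -158, 0, 0, 0]]]'

```text
clock: 17.22
eef_pos: [567.0, -158.7, 183.5]
tool_rot: [3.141, -0.001, 0.236]
force: [-0.6, -0.2, -0.8]
width: 34.6
```

```bash
python3 held.py 36 52; python3 plan.py 566.8 -158.5 183 .2365 552.4 164 183 .044;python3 - <<'E'
from h import *
for n in("side",):
    d=get_image(n);c=proj(d,[[567,-158,180]])[0].astype(int);a=d["pixels"][max(c[1]-70,0):c[1]+70,c[0]-70:c[0]+70];cv2.imwrite(f"pics/{n}9.png",cv2.resize(a,None,fx=4,fy=4)[:,:,::-1])
E
```

```text
tcp [ 567.  -158.7  183.5] [ 3.141e+00 -1.000e-03  2.360e-01] w 34.6
side 150 axis [ 565.  -158.8] lowest pts z [163.6 165.2]
([np.float64(61.6), np.float64(-316.9), np.float64(-0.0)], np.float64(11.0))
```

View pics/side9.png

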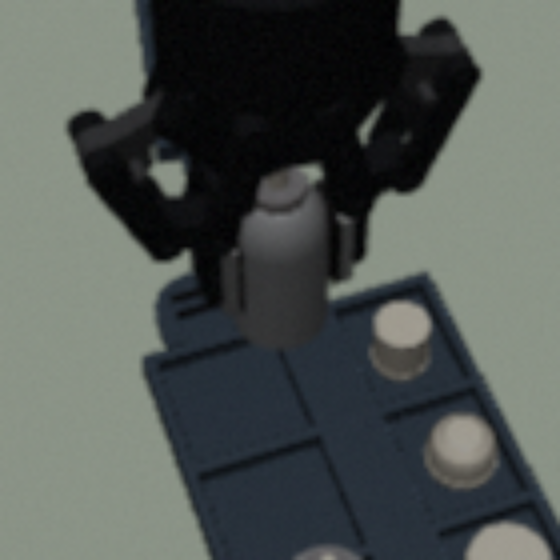

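Emit:
arm_command --rows '[[[0.6, -3, 0, 0, 0, 0.1], [2, -11, 0, 0, 0, 0.4], [5, -25, 0, 0, 0, 0.9], [9, -44, 0, 0, 0, 1.5], [13, -66, 0, 0, 0, 2.3], [17, -90, 0, 0, 0, 3.1], [22, -115, 0, 0, 0, 4], [27, -141, 0, 0, 0, 4.9], [32, -167, 0, 0, 0, 5.8], [37, -193, 0, 0, 0, 6.7], [42, -218, 0, 0, 0, 7.6], [47, -242, 0, 0, 0, 8.4], [51, -263, 0, 0, 0, 9.1], [54, -281, 0, 0, 0, 9.7], [57, -296, 0, 0, 0, 10.3], [59.5, -307, 0, 0, 0, 10.7], [61, -313, 0, 0, 0, 10.9], [61.6, -316, 0, 0, 0, 11], [61.6, -317, 0, 0, 0, 11], [61.6, -317, 0, 0, 0, 11]]]'

```text
clock: 19.03
eef_pos: [552.5, 163.2, 182.8]
tool_rot: [3.141, 0.0, 0.043]
force: [0.9, -0.4, -0.9]
width: 34.9
```

Emit:
arm_command --rows '[[[0, 0, 4, 0, 0, 0], [0, 0, 12, 0, 0, 0], [0, 0, 24, 0, 0, 0], [0, 0, 38, 0, 0, 0], [0, 0, 54, 0, 0, 0], [0, 0, 70, 0, 0, 0], [0, 0, 86, 0, 0, 0], [0, 0, 101, 0, 0, 0], [0, 0, 114, 0, 0, 0], [0, 0, 125, 0, 0, 0], [0, 0, 134, 0, 0, 0], [0, 0, 141, 0, 0, 0], [0, 0, 146, 0, 0, 0], [0, 0, 150, 0, 0, 0], [0, 0, 153, 0, 0, 0], [0, 0, 155, 0, 0, 0], [0, 0, 156, 0, 0, 0], [0, 0, 157, 0, 0, 0], [0, 0, 157.5, 0, 0, 0], [0, 0, 157.5, 0, 0, 0]]]'

```text
clock: 20.7
eef_pos: [552.6, 164.1, 25.4]
tool_rot: [-3.141, -0.0, 0.044]
force: [0.3, -0.1, -0.4]
width: 34.5
```

Emit:
arm_command --rows '[[[0, 0, 0.5, 0, 0, 0], [0, 0, 1, 0, 0, 0], [0, 0, 1, 0, 0, 0], [0, 0, 1, 0, 0, 0]]]'

```text
clock: 21.03
eef_pos: [552.7, 164.1, 25.3]
tool_rot: [-3.141, -0.001, 0.044]
force: [-0.5, -0.4, 6.8]
width: 34.7
```

```bash
python3 held.py 36 52; python3 - <<'E'
from h import *
for n in("side",):
    d=get_image(n);c=proj(d,[[553,164,50]])[0].astype(int);a=d["pixels"][max(c[1]-70,0):c[1]+70,c[0]-70:c[0]+70];cv2.imwrite(f"pics/{n}10.png",cv2.resize(a,None,fx=4,fy=4)[:,:,::-1])
s=sensors.read_state();print(s["eef_pos"],s["force"],s["width"])
E
```

```text
tcp [552.7 164.1  25.3] [-3.141e+00 -1.000e-03  4.400e-02] w 34.7
[552.63119783 164.07326067  25.23188775] [-2.00273413 -0.08493311  6.45841224] 34.81880164984765
```

View pics/side10.png

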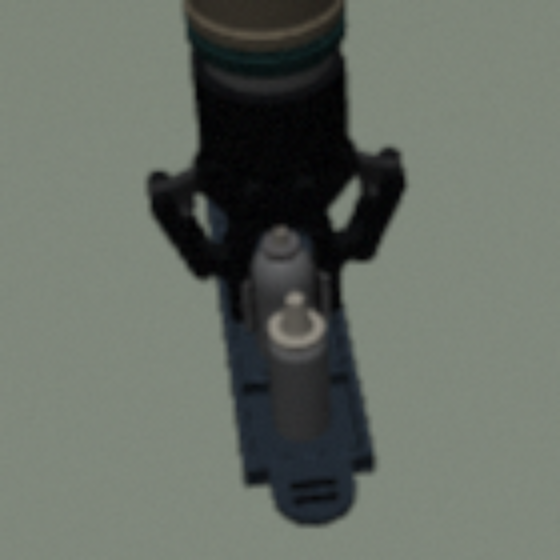

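Emit:
arm_command --rows '[[[0, 0, 0, 0, 0, 0], [0, 0, 0, 0, 0, 0], [0, 0, 0, 0, 0, 0], [0, 0, 0, 0, 0, 0], [0, 0, 0, 0, 0, 0], [0, 0, 0, 0, 0, 0], [0, 0, 0, 0, 0, 0], [0, 0, -1, 0, 0, 0], [0, 0, -5, 0, 0, 0], [0, 0, -13, 0, 0, 0], [0, 0, -25, 0, 0, 0], [0, 0, -42, 0, 0, 0], [0, 0, -62, 0, 0, 0], [0, 0, -84, 0, 0, 0], [0, 0, -106, 0, 0, 0], [0, 0, -126, 0, 0, 0], [0, 0, -142, 0, 0, 0], [0, 0, -153, 0, 0, 0], [0, 0, -158, 0, 0, 0], [0, 0, -158.5, 0, 0, 0]]]' --claw 1

```text
clock: 22.85
eef_pos: [553.0, 164.2, 184.2]
tool_rot: [-3.141, -0.002, 0.044]
force: [-0.9, 0.4, -0.1]
width: 85.2
```

```bash
python3 plan.py 552.4 164 183 .044 577 -220 183 .2365; python3 - <<'E'
from h import *
for n in("side",):
    d=get_image(n);c=proj(d,[[553,164,50]])[0].astype(int);a=d["pixels"][max(c[1]-70,0):c[1]+70,c[0]-70:c[0]+70];cv2.imwrite(f"pics/{n}11.png",cv2.resize(a,None,fx=4,fy=4)[:,:,::-1])
E
```

```text
([np.float64(7.7), np.float64(384.7), np.float64(-0.0)], np.float64(-11.0))
```

View pics/side11.png

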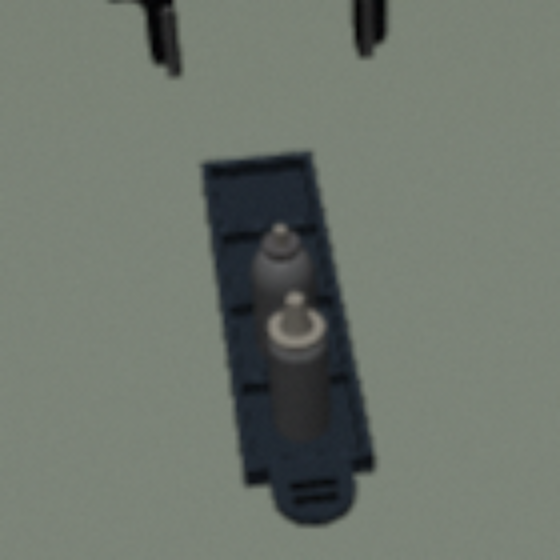

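Dome stands upright in pocket 2. Next, the wide can.

Emit:
arm_command --rows '[[[0.1, 6, 0, 0, 0, -0.2], [0.4, 18, 0, 0, 0, -0.5], [0.8, 38, 0, 0, 0, -1.1], [1.3, 64, 0, 0, 0, -1.8], [1.9, 94, 0, 0, 0, -2.7], [2.5, 126, 0, 0, 0, -3.6], [3.2, 159, 0, 0, 0, -4.5], [3.8, 192, 0, 0, 0, -5.5], [4.5, 225, 0, 0, 0, -6.4], [5.1, 257, 0, 0, 0, -7.3], [5.8, 288, 0, 0, 0, -8.2], [6.4, 317, 0, 0, 0, -9.1], [6.9, 342, 0, 0, 0, -9.8], [7.3, 362, 0, 0, 0, -10.4], [7.5, 375, 0, 0, 0, -10.8], [7.7, 382, 0, 0, 0, -11], [7.7, 384.7, 0, 0, 0, -11], [7.7, 384.7, 0, 0, 0, -11], [7.7, 384.7, 0, 0, 0, -11]]]'

```text
clock: 24.48
eef_pos: [577.2, -218.4, 182.5]
tool_rot: [-3.14, 0.0, 0.238]
force: [-0.0, 0.8, 0.2]
width: 85.3
```

Emit:
arm_command --rows '[[[0, 0, 4, 0, 0, 0], [0, 0, 12, 0, 0, 0], [0, 0, 24, 0, 0, 0], [0, 0, 40, 0, 0, 0], [0, 0, 58, 0, 0, 0], [0, 0, 76, 0, 0, 0], [0, 0, 94, 0, 0, 0], [0, 0, 110, 0, 0, 0], [0, 0, 125, 0, 0, 0], [0, 0, 138, 0, 0, 0], [0, 0, 148, 0, 0, 0], [0, 0, 155, 0, 0, 0], [0, 0, 159, 0, 0, 0], [0, 0, 161, 0, 0, 0], [0, 0, 161, 0, 0, 0], [0, 0, 161, 0, 0, 0]]]'

```text
clock: 25.82
eef_pos: [577.6, -220.2, 22.3]
tool_rot: [3.141, -0.001, 0.236]
force: [0.2, 0.0, -0.5]
width: 85.5
```

```bash
python3 - <<'E'
from h import *
for n in("side",):
    d=get_image(n);c=proj(d,[[577,-220,50]])[0].astype(int);a=d["pixels"][max(c[1]-70,0):c[1]+70,c[0]-70:c[0]+70];cv2.imwrite(f"pics/{n}12.png",cv2.resize(a,None,fx=4,fy=4)[:,:,::-1])
s=sensors.read_state();print(s["eef_pos"],s["force"],s["width"])
E
```

```text
[ 577.65152356 -220.21531416   22.46692277] [ 0.37811408  0.51298236 -0.56880833] 85.53703133435808
```

View pics/side12.png

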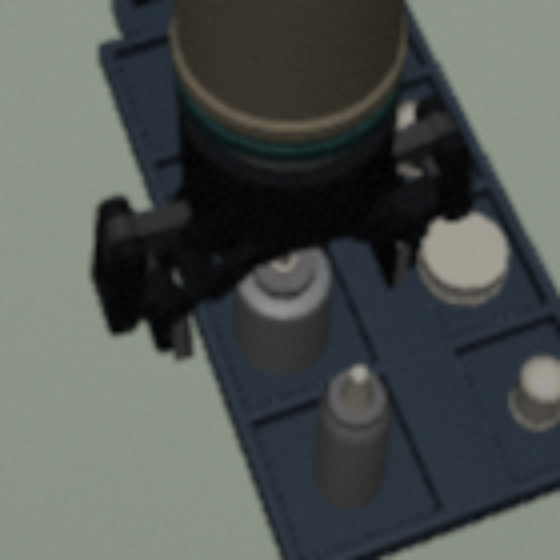

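Emit:
arm_command --rows '[[[0, 0, 0, 0, 0, 0], [0, 0, 0, 0, 0, 0], [0, 0, 0, 0, 0, 0], [0, 0, 0, 0, 0, 0], [0, 0, 0, 0, 0, 0], [0, 0, 0, 0, 0, 0], [0, 0, 0, 0, 0, 0], [0, 0, 0, 0, 0, 0], [0, 0, 0, 0, 0, 0], [0, 0, 0, 0, 0, 0]]]' --claw -1

```text
clock: 26.7
eef_pos: [577.5, -220.2, 22.3]
tool_rot: [3.141, -0.001, 0.236]
force: [0.5, 0.4, 5.2]
width: 38.6
```

Emit:
arm_command --rows '[[[0, 0, -1, 0, 0, 0], [0, 0, -4, 0, 0, 0], [0, 0, -8, 0, 0, 0], [0, 0, -13, 0, 0, 0], [0, 0, -20, 0, 0, 0], [0, 0, -30, 0, 0, 0], [0, 0, -42, 0, 0, 0], [0, 0, -56, 0, 0, 0], [0, 0, -70, 0, 0, 0], [0, 0, -85, 0, 0, 0], [0, 0, -100, 0, 0, 0], [0, 0, -115, 0, 0, 0], [0, 0, -129, 0, 0, 0], [0, 0, -141, 0, 0, 0], [0, 0, -150, 0, 0, 0], [0, 0, -157, 0, 0, 0], [0, 0, -161, 0, 0, 0], [0, 0, -161, 0, 0, 0]]]'

```text
clock: 28.2
eef_pos: [577.5, -220.1, 183.6]
tool_rot: [3.141, -0.001, 0.236]
force: [0.3, 0.2, -1.0]
width: 38.3
```

```bash
python3 held.py 40 50; python3 plan.py 577 -220 183 .2365 549.6 228 183 .044;python3 - <<'E'
from h import *
for n in("side",):
    d=get_image(n);c=proj(d,[[577,-220,180]])[0].astype(int);a=d["pixels"][max(c[1]-70,0):c[1]+70,c[0]-70:c[0]+70];cv2.imwrite(f"pics/{n}13.png",cv2.resize(a,None,fx=4,fy=4)[:,:,::-1])
E
```

```text
tcp [ 577.5 -220.1  183.6] [ 3.141e+00 -1.000e-03  2.360e-01] w 38.3
side 143 axis [ 575.6 -220.5] lowest pts z [166.9 167.4]
top 59 axis [ 577.  -219.5] lowest pts z [166.6 167.2]
([np.float64(78.3), np.float64(-441.9), np.float64(-0.0)], np.float64(11.0))
```

View pics/side13.png

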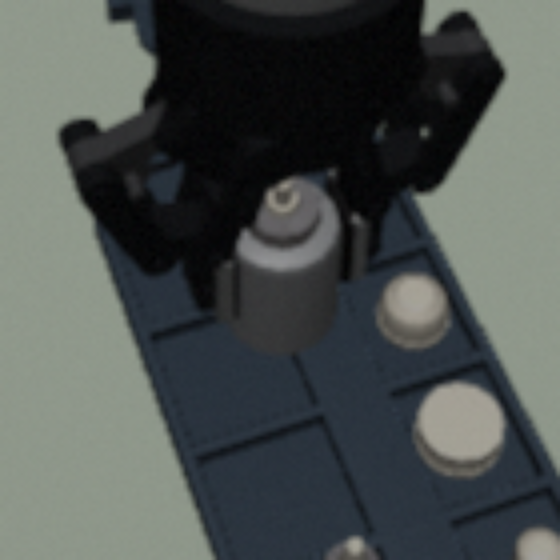

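Emit:
arm_command --rows '[[[0.7, -4, 0, 0, 0, 0.1], [2.5, -14, 0, 0, 0, 0.4], [5.5, -31, 0, 0, 0, 0.8], [9.5, -54, 0, 0, 0, 1.4], [14.5, -82, 0, 0, 0, 2], [20, -113, 0, 0, 0, 2.8], [26, -146, 0, 0, 0, 3.6], [32, -180, 0, 0, 0, 4.5], [38, -214, 0, 0, 0, 5.3], [44, -248, 0, 0, 0, 6.2], [50, -282, 0, 0, 0, 7], [56, -315, 0, 0, 0, 7.8], [61, -346, 0, 0, 0, 8.6], [66, -374, 0, 0, 0, 9.3], [70, -398, 0, 0, 0, 9.9], [74, -417, 0, 0, 0, 10.4], [76.5, -430, 0, 0, 0, 10.8], [78, -438, 0, 0, 0, 11], [78.3, -442, 0, 0, 0, 11], [78.3, -442, 0, 0, 0, 11]]]'

```text
clock: 30.02
eef_pos: [549.2, 229.0, 182.5]
tool_rot: [-3.142, 0.001, 0.046]
force: [-0.9, -0.1, -2.2]
width: 38.1
```

Emit:
arm_command --rows '[[[0, 0, 4, 0, 0, 0], [0, 0, 12, 0, 0, 0], [0, 0, 24, 0, 0, 0], [0, 0, 38, 0, 0, 0], [0, 0, 54, 0, 0, 0], [0, 0, 70, 0, 0, 0], [0, 0, 86, 0, 0, 0], [0, 0, 102, 0, 0, 0], [0, 0, 116, 0, 0, 0], [0, 0, 128, 0, 0, 0], [0, 0, 137, 0, 0, 0], [0, 0, 144, 0, 0, 0], [0, 0, 149, 0, 0, 0], [0, 0, 153, 0, 0, 0], [0, 0, 156, 0, 0, 0], [0, 0, 158, 0, 0, 0], [0, 0, 159, 0, 0, 0], [0, 0, 160, 0, 0, 0], [0, 0, 160.5, 0, 0, 0], [0, 0, 160.5, 0, 0, 0]]]'

```text
clock: 31.68
eef_pos: [549.9, 228.2, 22.5]
tool_rot: [-3.141, -0.0, 0.044]
force: [-0.3, -0.1, -0.4]
width: 38.4
```

Emit:
arm_command --rows '[[[0, 0, 0.5, 0, 0, 0], [0, 0, 1, 0, 0, 0], [0, 0, 1, 0, 0, 0], [0, 0, 1, 0, 0, 0]]]'

```text
clock: 32.02
eef_pos: [550.0, 228.1, 22.3]
tool_rot: [-3.141, -0.0, 0.044]
force: [-1.1, -0.1, 5.8]
width: 38.8
```

```bash
python3 - <<'E'
from h import *
for n in("side",):
    d=get_image(n);c=proj(d,[[550,228,50]])[0].astype(int);a=d["pixels"][max(c[1]-70,0):c[1]+70,c[0]-70:c[0]+70];cv2.imwrite(f"pics/{n}14.png",cv2.resize(a,None,fx=4,fy=4)[:,:,::-1])
s=sensors.read_state();print(s["eef_pos"],s["force"],s["width"])
E
```

```text
[550.00639786 228.19069889  22.3059116 ] [-2.57700836 -0.36612981  7.36899821] 38.336728284432866
```

View pics/side14.png

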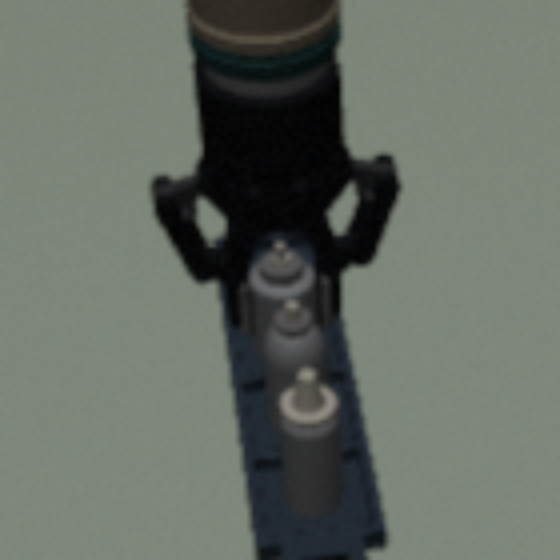

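Wide can is seated (contact 6–7 N). Release and go up, then on to the slim can.

Emit:
arm_command --rows '[[[0, 0, 0, 0, 0, 0], [0, 0, 0, 0, 0, 0], [0, 0, 0, 0, 0, 0], [0, 0, 0, 0, 0, 0], [0, 0, 0, 0, 0, 0], [0, 0, 0, 0, 0, 0], [0, 0, 0, 0, 0, 0], [0, 0, -1, 0, 0, 0], [0, 0, -5, 0, 0, 0], [0, 0, -13, 0, 0, 0], [0, 0, -25, 0, 0, 0], [0, 0, -42, 0, 0, 0], [0, 0, -62, 0, 0, 0], [0, 0, -84, 0, 0, 0], [0, 0, -106, 0, 0, 0], [0, 0, -126, 0, 0, 0], [0, 0, -142, 0, 0, 0], [0, 0, -154, 0, 0, 0], [0, 0, -160, 0, 0, 0], [0, 0, -161.5, 0, 0, 0]]]' --claw 1

```text
clock: 33.73
eef_pos: [550.4, 228.3, 184.4]
tool_rot: [-3.141, -0.002, 0.044]
force: [0.2, 0.1, 0.4]
width: 85.4
```

```bash
python3 plan.py 549.6 228 183 .044 595.4 -283 183 .2365; python3 plan.py 595.4 -283 183 .2365 546.7 291.9 183 .044; python3 - <<'E'
from h import *
for n in("side",):
    d=get_image(n);c=proj(d,[[550,200,50]])[0].astype(int);a=d["pixels"][max(c[1]-70,0):c[1]+70,c[0]-70:c[0]+70];cv2.imwrite(f"pics/{n}15.png",cv2.resize(a,None,fx=4,fy=4)[:,:,::-1])
E
```

```text
([np.float64(23.3), np.float64(512.5), np.float64(-0.0)], np.float64(-11.0))
([np.float64(87.4), np.float64(-570.3), np.float64(-0.0)], np.float64(11.0))
```

View pics/side15.png

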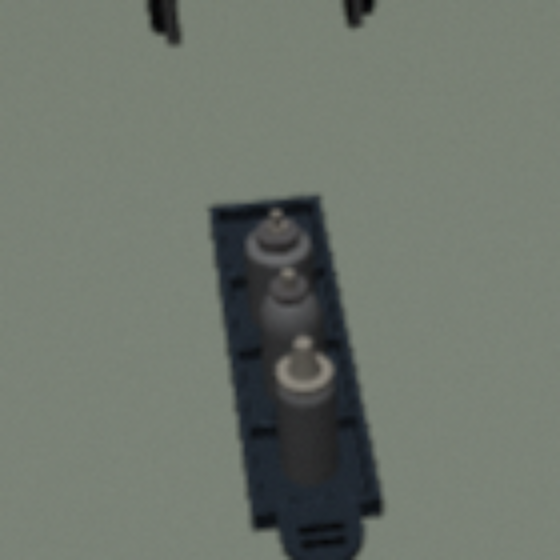

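Emit:
arm_command --rows '[[[0.3, 6, 0, 0, 0, -0.1], [1, 20, 0, 0, 0, -0.4], [2, 42, 0, 0, 0, -0.9], [3.2, 70, 0, 0, 0, -1.5], [4.6, 102, 0, 0, 0, -2.2], [6.2, 137, 0, 0, 0, -3], [7.9, 174, 0, 0, 0, -3.8], [9.6, 211, 0, 0, 0, -4.6], [11.3, 248, 0, 0, 0, -5.4], [13, 285, 0, 0, 0, -6.2], [14.7, 322, 0, 0, 0, -7], [16.3, 358, 0, 0, 0, -7.7], [17.9, 393, 0, 0, 0, -8.5], [19.3, 425, 0, 0, 0, -9.2], [20.6, 454, 0, 0, 0, -9.8], [21.7, 478, 0, 0, 0, -10.3], [22.5, 496, 0, 0, 0, -10.7], [23, 507, 0, 0, 0, -11], [23.3, 512.5, 0, 0, 0, -11], [23.3, 512.5, 0, 0, 0, -11]]]'

```text
clock: 35.45
eef_pos: [595.0, -283.9, 181.9]
tool_rot: [-3.141, 0.001, 0.235]
force: [0.1, 0.1, -0.0]
width: 85.4
```

Emit:
arm_command --rows '[[[0, 0, 0, 0, 0, 0], [0, 0, 4, 0, 0, 0], [0, 0, 12, 0, 0, 0], [0, 0, 24, 0, 0, 0], [0, 0, 40, 0, 0, 0], [0, 0, 57, 0, 0, 0], [0, 0, 74, 0, 0, 0], [0, 0, 90, 0, 0, 0], [0, 0, 104, 0, 0, 0], [0, 0, 116, 0, 0, 0], [0, 0, 126, 0, 0, 0], [0, 0, 134, 0, 0, 0], [0, 0, 139, 0, 0, 0], [0, 0, 142, 0, 0, 0], [0, 0, 143, 0, 0, 0], [0, 0, 143, 0, 0, 0]]]'

```text
clock: 36.78
eef_pos: [596.0, -283.1, 40.0]
tool_rot: [3.141, -0.0, 0.236]
force: [0.3, -0.3, -0.6]
width: 85.5
```

```bash
python3 - <<'E'
from h import *
for n in("side",):
    d=get_image(n);c=proj(d,[[595,-283,50]])[0].astype(int);a=d["pixels"][max(c[1]-70,0):c[1]+70,c[0]-70:c[0]+70];cv2.imwrite(f"pics/{n}16.png",cv2.resize(a,None,fx=4,fy=4)[:,:,::-1])
s=sensors.read_state();print(s["eef_pos"],s["force"],s["width"])
E
```

```text
[ 596.10289433 -283.14127426   40.30183804] [-0.24660063 -0.54430428  0.23696371] 85.60979841860274
```

View pics/side16.png

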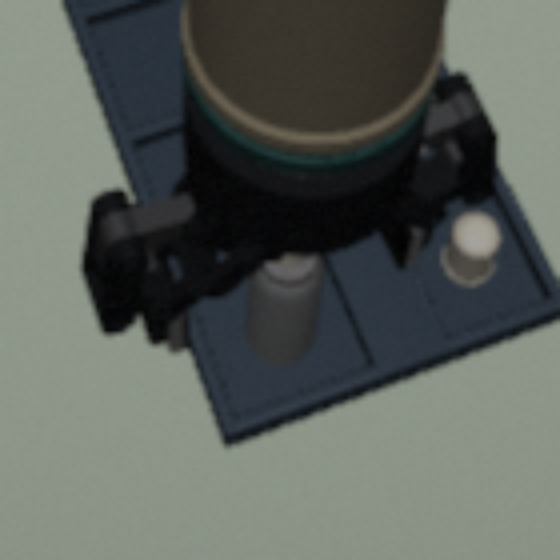

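Emit:
arm_command --rows '[[[0, 0, 0, 0, 0, 0], [0, 0, 0, 0, 0, 0], [0, 0, 0, 0, 0, 0], [0, 0, 0, 0, 0, 0], [0, 0, 0, 0, 0, 0], [0, 0, 0, 0, 0, 0], [0, 0, 0, 0, 0, 0], [0, 0, 0, 0, 0, 0], [0, 0, 0, 0, 0, 0], [0, 0, 0, 0, 0, 0], [0, 0, 0, 0, 0, 0]]]' --claw -1

```text
clock: 37.75
eef_pos: [596.1, -283.0, 40.1]
tool_rot: [3.141, -0.001, 0.236]
force: [0.3, -0.2, 3.8]
width: 26.6
```

Emit:
arm_command --rows '[[[0, 0, -1, 0, 0, 0], [0, 0, -4, 0, 0, 0], [0, 0, -8, 0, 0, 0], [0, 0, -13, 0, 0, 0], [0, 0, -20, 0, 0, 0], [0, 0, -30, 0, 0, 0], [0, 0, -42, 0, 0, 0], [0, 0, -56, 0, 0, 0], [0, 0, -70, 0, 0, 0], [0, 0, -85, 0, 0, 0], [0, 0, -100, 0, 0, 0], [0, 0, -113, 0, 0, 0], [0, 0, -124, 0, 0, 0], [0, 0, -132, 0, 0, 0], [0, 0, -138, 0, 0, 0], [0, 0, -142, 0, 0, 0], [0, 0, -143, 0, 0, 0], [0, 0, -143, 0, 0, 0]]]'

```text
clock: 39.25
eef_pos: [595.7, -282.8, 182.6]
tool_rot: [-3.141, 0.0, 0.236]
force: [-0.6, -0.5, -0.1]
width: 26.3
```

```bash
python3 held.py 28 66;python3 - <<'E'
from h import *
for n in("side",):
    d=get_image(n);c=proj(d,[[595,-283,180]])[0].astype(int);a=d["pixels"][max(c[1]-70,0):c[1]+70,c[0]-70:c[0]+70];cv2.imwrite(f"pics/{n}17.png",cv2.resize(a,None,fx=4,fy=4)[:,:,::-1])
E
```

```text
tcp [ 595.7 -282.8  182.6] [-3.141  0.     0.236] w 26.3
side 202 axis [ 594. -284.] lowest pts z [148.7 150.1]
top 117 axis [ 595.8 -282.1] lowest pts z [147.3 149.3]
```

View pics/side17.png

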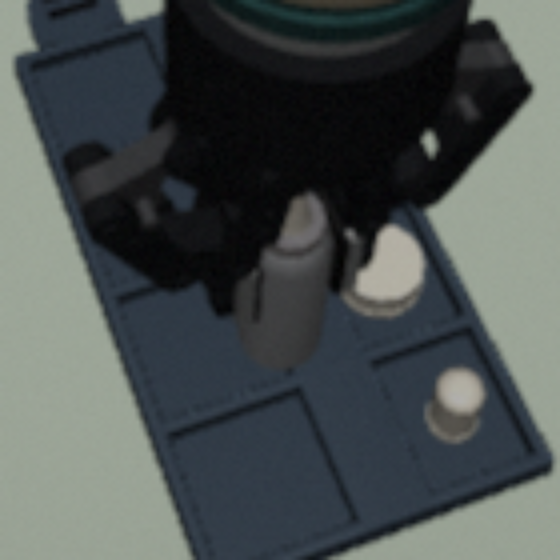

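Emit:
arm_command --rows '[[[0.6, -4, 0, 0, 0, 0.1], [2.2, -14, 0, 0, 0, 0.5], [4.6, -30, 0, 0, 0, 1], [7.8, -51, 0, 0, 0, 1.7], [11.5, -75, 0, 0, 0, 2.5], [15.5, -101, 0, 0, 0, 3.3], [19.6, -128, 0, 0, 0, 4.2], [23.7, -155, 0, 0, 0, 5], [28, -182, 0, 0, 0, 5.9], [32, -209, 0, 0, 0, 6.7], [36.2, -236, 0, 0, 0, 7.5], [40.3, -263, 0, 0, 0, 8.3], [44.4, -290, 0, 0, 0, 9], [48.5, -317, 0, 0, 0, 9.7], [52.5, -343, 0, 0, 0, 10.3], [56.2, -367, 0, 0, 0, 10.8], [59.2, -387, 0, 0, 0, 11], [61, -399, 0, 0, 0, 11]]]'

```text
clock: 40.9
eef_pos: [560.5, 123.6, 182.5]
tool_rot: [-3.14, 0.001, 0.048]
force: [-1.2, -0.2, -0.7]
width: 26.7
```

Emit:
arm_command --rows '[[[-0.5, -12, 0, 0, 0, 0], [-1.2, -30, 0, 0, 0, 0], [-2.1, -52, 0, 0, 0, 0], [-3, -75, 0, 0, 0, 0], [-3.9, -98, 0, 0, 0, 0], [-4.8, -120, 0, 0, 0, 0], [-5.6, -140, 0, 0, 0, 0], [-6.2, -156, 0, 0, 0, 0], [-6.7, -167, 0, 0, 0, 0], [-6.9, -172, 0, 0, 0, 0], [-6.9, -173, 0, 0, 0, 0], [-6.9, -173, 0, 0, 0, 0], [-6.9, -173, 0, 0, 0, 0]]]'

```text
clock: 41.98
eef_pos: [547.6, 290.1, 182.9]
tool_rot: [3.141, -0.0, 0.042]
force: [0.8, 0.0, 0.1]
width: 26.5
```

```bash
python3 held.py 28 66
```

```text
tcp [547.6 290.1 182.9] [ 3.141 -0.     0.042] w 26.5
side 170 axis [546.  288.8] lowest pts z [147.9 149.7]
top 93 axis [548.2 290. ] lowest pts z [147.1 149.3]
```

Position is within 2 mm of the pocket (546.7, 291.9). Lower.

Emit:
arm_command --rows '[[[0, 0, 4, 0, 0, 0], [0, 0, 12, 0, 0, 0], [0, 0, 23, 0, 0, 0], [0, 0, 36, 0, 0, 0], [0, 0, 50, 0, 0, 0], [0, 0, 64, 0, 0, 0], [0, 0, 78, 0, 0, 0], [0, 0, 91, 0, 0, 0], [0, 0, 103, 0, 0, 0], [0, 0, 113, 0, 0, 0], [0, 0, 121, 0, 0, 0], [0, 0, 127, 0, 0, 0], [0, 0, 132, 0, 0, 0], [0, 0, 136, 0, 0, 0], [0, 0, 139, 0, 0, 0], [0, 0, 141, 0, 0, 0], [0, 0, 142, 0, 0, 0], [0, 0, 142.5, 0, 0, 0], [0, 0, 142.5, 0, 0, 0]]]'

```text
clock: 43.67
eef_pos: [547.3, 291.9, 40.5]
tool_rot: [-3.141, -0.0, 0.044]
force: [-0.3, -0.2, 0.3]
width: 26.5
```

Emit:
arm_command --rows '[[[0, 0, 0.5, 0, 0, 0], [0, 0, 1, 0, 0, 0], [0, 0, 1, 0, 0, 0], [0, 0, 1, 0, 0, 0]]]'

```text
clock: 44.0
eef_pos: [547.4, 292.0, 40.1]
tool_rot: [-3.141, -0.001, 0.044]
force: [-0.7, -0.5, 5.7]
width: 26.2
```

```bash
python3 - <<'E'
from h import *
for n in("side",):
    d=get_image(n);c=proj(d,[[548,260,50]])[0].astype(int);a=d["pixels"][max(c[1]-70,0):c[1]+70,c[0]-70:c[0]+70];cv2.imwrite(f"pics/{n}18.png",cv2.resize(a,None,fx=4,fy=4)[:,:,::-1])
s=sensors.read_state();print(s["eef_pos"],s["force"],s["width"])
E
```

```text
[547.41425351 291.95650973  40.09635954] [-1.30601565 -0.1721728   6.38320357] 26.3527255743754
```

View pics/side18.png

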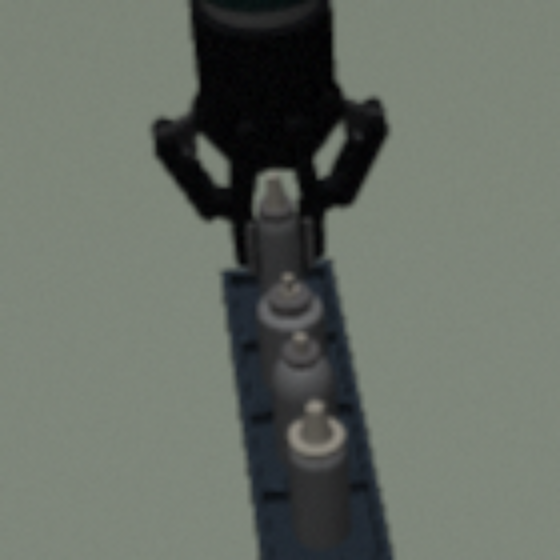

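Seated with 6 N contact. Release, go up, and back off to the side for a clear view.

Emit:
arm_command --rows '[[[0, 0, 0, 0, 0, 0], [0, 0, 0, 0, 0, 0], [0, 0, 0, 0, 0, 0], [0, 0, 0, 0, 0, 0], [0, 0, 0, 0, 0, 0], [0, 0, 0, 0, 0, 0], [0, 0, 0, 0, 0, 0], [0, 0, -1, 0, 0, 0], [0, 0, -5, 0, 0, 0], [0, 0, -13, 0, 0, 0], [0, 0, -25, 0, 0, 0], [0, 0, -42, 0, 0, 0], [0, 0, -62, 0, 0, 0], [0, 0, -84, 0, 0, 0], [0, 0, -106, 0, 0, 0], [0, 0, -125, 0, 0, 0], [0, 0, -140, 0, 0, 0], [0, 0, -148, 0, 0, 0], [0, 0, -150, 0, 0, 0], [0, 0, -150, 0, 0, 0]]]' --claw 1

```text
clock: 45.72
eef_pos: [547.3, 292.0, 190.1]
tool_rot: [-3.141, -0.001, 0.044]
force: [-0.7, -0.5, -0.7]
width: 85.2
```

Emit:
arm_command --rows '[[[0, -8, 0, 0, 0, 0], [0, -24, 0, 0, 0, 0], [0, -46, 0, 0, 0, 0], [0, -72, 0, 0, 0, 0], [0, -100, 0, 0, 0, 0], [0, -128, 0, 0, 0, 0], [0, -156, 0, 0, 0, 0], [0, -182, 0, 0, 0, 0], [0, -204, 0, 0, 0, 0], [0, -222, 0, 0, 0, 0], [0, -234, 0, 0, 0, 0], [0, -240, 0, 0, 0, 0], [0, -240, 0, 0, 0, 0], [0, -240, 0, 0, 0, 0]]]'

```text
clock: 46.88
eef_pos: [536.0, 531.5, 188.2]
tool_rot: [3.14, 0.001, 0.045]
force: [0.6, 0.0, -0.2]
width: 85.1
```

```bash
cat > fin.py <<'E'
from h import *
from cans import *
ims={}
for cam in("top","side"):
    d=get_image(cam);ims[cam]=d["pixels"];Pi=cloud(d);P=Pi.reshape(-1,3);O=np.load(cam+"0.npz")["P"].reshape(-1,3)
    for i,(n,dd,hb,H) in enumerate(cans):
        p=w(C,0,96-64*i);r=np.hypot(*(P[:,:2]-p).T)
        Q=P[(r<dd/2+14)&(P[:,2]>18)&(P[:,2]<hb)]
        s=least_squares(lambda c:np.hypot(*(Q[:,:2]-c).T)-dd/2,p,loss="soft_l1",f_scale=1.5) if len(Q)>10 else None
        t=P[(r<16)&(P[:,2]>H-6)&(P[:,2]<H+25)]
        e=s.x-p if s else np.zeros(2);k,q=np.cos(C[2]),np.sin(C[2])
        cp=w(T,84,96-64*i);ch=[29,24,18,34][i]
        cc=[]
        for A in(O,P):
            m=(np.hypot(*(A[:,:2]-cp).T)<26)&(A[:,2]>ch-3);cc.append(A[m].mean(0))
        print(cam,n,len(Q),"off-x",round(k*e[0]+q*e[1],1),"off-y",round(-q*e[0]+k*e[1],1),"top z",t[:,2].max().round(1) if len(t) else None,"tip xy-p",(t.mean(0)[:2]-p).round(1) if len(t) else None,"cap move",(cc[1]-cc[0]).round(1))
a=cv2.resize(ims["side"],(800,600));b=ims["top"]
cv2.imwrite("pics/fin_s.png",a[:,:,::-1]);cv2.imwrite("pics/fin_t.png",b[:,:,::-1])
s=sensors.read_state();print(s["clock"],s["eef_pos"],s["force"])
E
python3 fin.py
```

```text
top collar 67 off-x -1.1 off-y -2.1 top z 98.4 tip xy-p [-0.5  1.4] cap move [-0.  -0.  -0.1]
top dome 68 off-x -0.7 off-y -2.0 top z 92.1 tip xy-p [0.  1.5] cap move [0.2 0.1 0.3]
top wide 88 off-x -0.7 off-y -1.7 top z 81.7 tip xy-p [0.7 0.8] cap move [-0.2 -0.2 -0.4]
top slim 117 off-x -1.3 off-y -0.1 top z 107.8 tip xy-p [ 0.4 -1.5] cap move [-0.2  0.1  0.4]
side collar 209 off-x 1.0 off-y -1.7 top z 96.5 tip xy-p [-1.5 -1.7] cap move [-0.   0.1  0.3]
side dome 68 off-x 1.5 off-y 0.0 top z 90.9 tip xy-p [-1.4 -3.1] cap move [-0.3  0.  -0.4]
side wide 66 off-x 1.3 off-y 0.5 top z 80.7 tip xy-p [-1.5 -2.9] cap move [ 0.3 -0.1 -0. ]
side slim 125 off-x 0.6 off-y 1.3 top z 104.7 tip xy-p [-1.  -4.3] cap move [ 0.   0.  -0.3]
46.9833 [536.94054139 530.34590582 189.03008016] [ 0.5261118  -0.25979068  0.34292171]
```

View pics/fin_s.png

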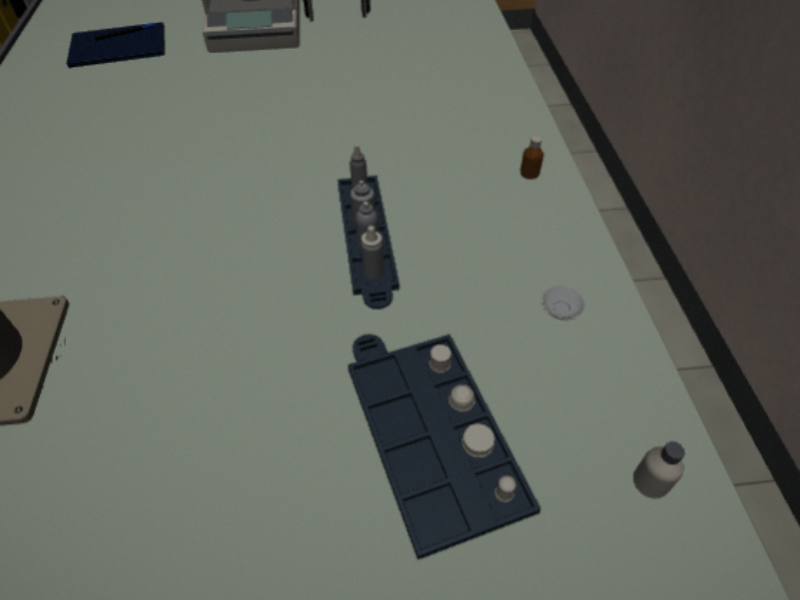

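View pics/fin_t.png

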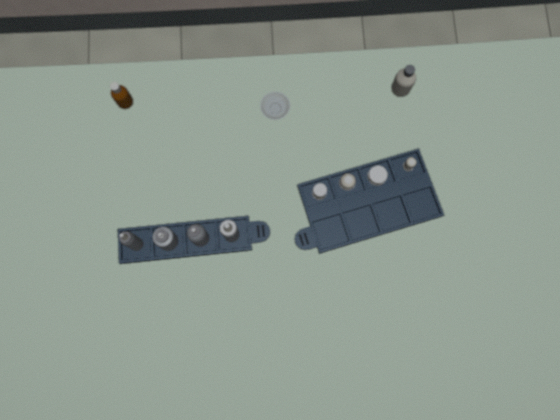

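All four cans stand upright in the carrier in the order collar, dome, wide, slim counted from the tab. Each is within about 3 mm of its pocket's middle, the caps have not moved, and the arm is clear.

```bash
python3 -c "
from cell import order
print(order.finish_job())"
```

```text
the job is handed in; nothing more can be done
None
```

All four cans are in the carrier in the order they had in the sample tray. Counted from the tab they are collar, dome, wide and slim. I set each one down on its pocket floor until I felt 6–7 N of contact, and only then released it. The job was handed in at about 47 s.

In the last pictures from both cameras:
- **Cans:** all stand upright, each body within about 3 mm of its pocket's middle. The highest points read are consistent with the cans standing on the floor.
- **Caps:** none moved more than 0.5 mm.
- **Arm:** raised, and about 240 mm beyond the slim can.

No check failed. The two cameras disagreed with each other by 2–3 mm on positions and heights, about what the 2 mm calibration allows.

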